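Zero a paper folder's gap dial, set it by clicks and engage the feed

TASK

Set up the paper folder for card. Turn its black gap dial clockwise until you feel it meet the zero stop, touching the stop only lightly, then bring it back anticlockwise exactly five clicks and leave it resting in that click. Then push the feed lever fully over to its other end to raise the feed table, and leave the things round the machine where they are.

Things in the scene. Friction and masses are not known exactly. Their poses are not given: they have to be found in the camera images.
- folder: Cream tabletop paper folder, body 260 x 300 mm, cheeks 200 mm high, fixed to the bench. Origin: under its dial, on the bench; x from the feed table (x -235 to -35) to the delivery side, y to its left, z up. The aluminium bridge across the cheeks (top at z 200) carries the dial; the cheeks stand at y +-139, fold-plate rods at x 85 to 245 rise to z 226.
- dial_top (a point): Centre of the top of the black gap dial, on its upright axis, 247 mm up in the folder's frame; this point does not turn. Grip with twelve lobes, 37 mm across, 28 mm high; below it a flange 48 mm across with a lug out to 32 mm. 18 clicks a turn (20 degrees each; 0.1 to 0.25 N m to pass one, friction included). Clockwise lowers the gate. It starts a few clicks above zero; how many is not told.
- gate_edge (a point): Middle of the lower edge of the gate, the 50 mm wide block under the bridge, over the rubber feed rollers. The dial's screw moves it only 0.1 mm a click, too fine for a pose reading to count clicks surely. Height in the folder's frame: 150.2 mm at the zero click (the last click before the stop), 150.7 mm at the fifth click from there.
- zero_stop: Zero stop of the dial: upright sprung pin with a rubber sleeve, 6 mm thick, 29 mm from the dial's axis on the feed-table side; origin at its foot, 204 mm up in the folder's frame; top just below the flange's top. The dial's lug meets it 3 degrees clockwise of the zero click. It yields about 1 mm for 6 N (0.17 N m at the dial); over 18 N (0.5 N m) would damage it.
- feed_lever (a joint): Feed lever on the folder's right (-y) cheek. 0: leaning to the operator, feed table down. Grows as it swings towards the delivery side (+x of the folder), to its end at 0.9 rad: feed table up, feed engaged. Stiff by friction, 0.15 N m (about 2 N at the handle); stays where it is left.
- lever_handle (a point): Middle of the lever's black bar handle: 16 mm thick, 40 mm long, along the folder's y. It swings 85 mm above a pivot that lies at x -20, y -172, z 130 mm in the folder's frame, so its height is about 206 mm at both ends of the swing and 215 mm midway. The handle's middle is at y -187.
- ream: White wrapped ream of paper, 210 x 297 x 52 mm, 2.4 kg, beside the folder. Origin at the middle of its underside. Not to be moved.
- pen_cup: Grey pen cup with pens, 76 mm across, 95 mm high (pens to 140 mm), on the lever's side. Origin at the middle of its underside. Not to be moved.
- tape_roll: Roll of brown tape lying flat, 90 mm across, 24 mm high. Origin at the middle of its underside. Not to be moved.
- stapler: Black desk stapler, 150 x 36 x 43 mm, lying on the lever's side. Origin at the middle of its underside. Not to be moved.

How it is judged:
By the outcome, as a careful person would: the job done as asked, in the order asked, and still so for the second after the job is handed in, with the robot touching nothing.
It also fails if it takes over 72 s, if anything falls off the work surface, if the arm or the gripper's body presses on something with over 40 N, if the wrist force passes 120 N, or if a joint passes its speed limit or range.

ROBOT

A 6-joint arm with a two-finger parallel gripper is mounted at the origin on the work surface. World frame = base frame: x ahead of the robot, y to its left, z up, the work surface at z = 0. Lengths are in mm, angles in rad, forces in N, time in s.
With the tool pointing down it reaches from about 275 to 825 mm from the base axis. Payload 5.2 kg.
Tool frame: the origin (TCP) lies at the very end of the fingers, on their centre line; the grasp point (between the pads) lies 19 mm behind it; z points along the fingers, y is the direction in which the jaws open and shut (so a half turn about z gives the same grasp; the last joint's range is limited). The gripper opens to 93 mm and grips with 3 to 60 N. Pads are 15 mm wide; open, the fingers measure 128 mm over their backs; the gripper's body (75 mm by 188 mm) begins 65 mm behind the grasp point.
Start: joints at [0.989, 0.259, 1.535, -0, 1.348, -0.203], TCP at [203.372, 511.023, 218.653] pointing down, gripper open.
Joint ranges: [-3.14, 3.14], [-0.91, 2.08], [0.19, 2.58], [-1.22, 4.36], [0.22, 2.71], [-3.12, 3.12]. Speed limits (rad/s): [2.57, 2.57, 3.14, 3.14, 3.14, 3.14].

INTERFACE

Orientations are given as [roll, pitch, yaw] about the fixed x, y, z axes, in that order (R = Rz(yaw) Ry(pitch) Rx(roll)).
In Python, from bench import robot gives the robot as it stands. The module is installed in compiled form; this text tells all that it offers. Calls block until the motion is done:
- robot.move_ptp(position, orientation): joint-space move of the TCP to a pose.
- robot.move_linear(position, ori=None, speed=150, f_stop=None): straight line of the TCP; ori=None keeps the orientation; speed is the mean speed in mm/s. With f_stop (N) it stops when the force on the tool has changed by that much, and returns True; else False.
- robot.move_j(angles): joint-space move.
- robot.move_gripper(opening): opening from 0.0 (shut) to 1.0 (fully open); the grip force is fixed at half the most; returns when the fingers have stopped.
- robot.sleep(seconds).
- robot.inverse_kinematics(position, orientation): joint angles nearest the present ones, or None.
- robot.get_image(name): name is "scene" or "top" or "wrist"; returns a dict with "img" (420x560x3 uint8, blue, green, red), "fovy" (degrees; the focal length in pixels is half the picture's height over the tangent of half this angle, whatever the lens; pixels are square), "cx", "cy" (the principal point, pixels), "eye" and "orientation" of the camera in the world. Camera axes: x right, y down, z forward; pixel columns grow to the right and rows downward; lengths in mm; the calibration is good to about 2 mm. A picture is of the moment at which its call begins. There is no depth.
A pose or a line that the arm cannot do raises robot.MotionError and nothing moves.
- robot.hand_in(): hands the job in, once; it reports no verdict.
Readings, each from a call of its own:
- robot.current_t(): time.
- robot.current_qpos(): joint angles.
- robot.current_joint_vel(): joint speeds.
- robot.current_joint_efforts(): joint torques, N m.
- robot.current_tcp_pos(): TCP position.
- robot.current_eef_rot(): TCP orientation.
- robot.current_contact_force(): force on the tool from outside, world axes, zero at the start.
- robot.current_ft_torque(): the same for the moment, N m.
- robot.current_gripper_width(): opening from 0.0 (shut) to 1.0 (fully open).
Only numpy, scipy, OpenCV 4.12 (cv2) and the standard library are available. Lean on these libraries where they do the work, as an engineer would, in place of code of your own. Each camera call takes 0.05 s, during which the arm holds its last target.

## Working session

There is one attempt and no reset: what is moved stays moved. The work goes in short steps, each a Python script; the robot and the scene stay as the last script left them, time stands still between calls to the robot, and variables do not carry over. Pictures are saved under pics/ and viewed, and the job is handed in when it is done.

```bash
mkdir -p pics; ls
python3 - <<'E'
from bench import robot
import cv2
for n in ["scene","top","wrist"]:
    d=robot.get_image(n); cv2.imwrite(f"pics/{n}0.png",d["img"])
    print(n,d["fovy"],d["cx"],d["cy"],d["eye"],d["orientation"])
print(robot.current_t(),robot.current_tcp_pos(),robot.current_eef_rot(),robot.current_gripper_width())
E
```

```text
pics
scene 57.99227207618843 279.44247765085237 206.49838687638564 [1098.67195212   19.8950112   872.06400094] [-2.50335946  0.00952558  1.44639114]
top 44.1210505128599 277.7769685601812 208.42214084380464 [ 370.32928396   85.67061297 1551.93358895] [-3.02130265  0.00909144 -1.57069757]
wrist 58.71893876933007 275.75321333120644 210.7687407800463 [142.00068277 533.74869878 383.9648844 ] [2.90075701e+00 1.03050406e-04 1.19207744e+00]
0.15 [203.13969248 510.67467769 218.01503399] [-3.14022610e+00 -2.66254002e-04  2.76281287e+00] 1.0005542896929238
```

View pics/scene0.png

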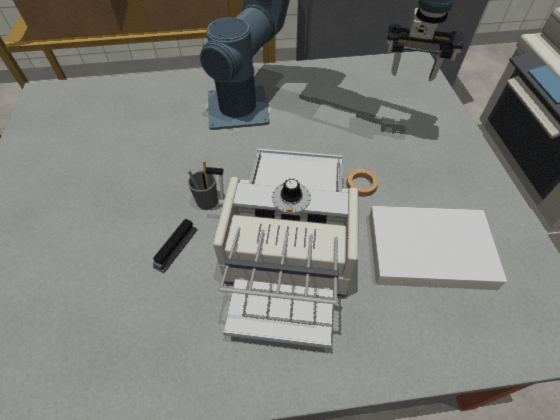

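View pics/top0.png

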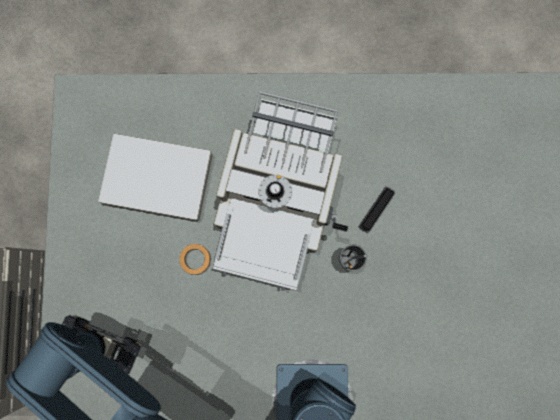

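View pics/wrist0.png

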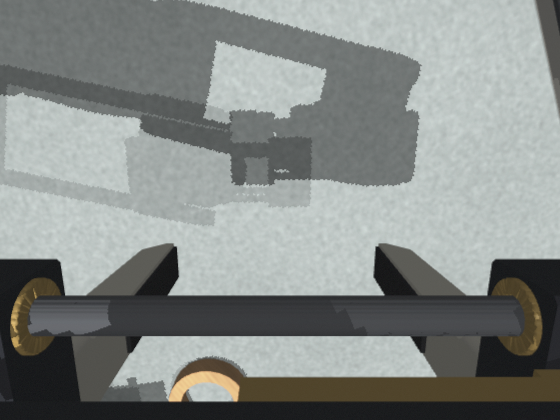

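The scene view shows the dial at about (291,188), the lever handle at about (214,170) and the pen cup at (204,190). In the top view the dial is near (275,189), the handle near (341,227), and the folder is yawed slightly. I'll zoom in next.

```bash
cat > h.py <<'E'
import numpy as np, cv2
from scipy.spatial.transform import Rotation as R
def cam(d):
    f=d["img"].shape[0]/2/np.tan(np.radians(d["fovy"])/2)
    return f,d["cx"],d["cy"],np.array(d["eye"]),R.from_euler("xyz",d["orientation"]).as_matrix()
def ray(d,u,v):
    f,cx,cy,e,M=cam(d); r=M@np.array([(u-cx)/f,(v-cy)/f,1]); return e,r/np.linalg.norm(r)
def onz(d,u,v,z):
    e,r=ray(d,u,v); return e+r*(z-e[2])/r[2]
def proj(d,p):
    f,cx,cy,e,M=cam(d); q=M.T@(np.array(p)-e); return np.array([f*q[0]/q[2]+cx,f*q[1]/q[2]+cy])
def tri(rs):
    A=np.zeros((3,3));b=np.zeros(3)
    for e,r in rs:
        P=np.eye(3)-np.outer(r,r);A+=P;b+=P@e
    x=np.linalg.solve(A,b); return x,[np.linalg.norm((np.eye(3)-np.outer(r,r))@(x-e)) for e,r in rs]
def crop(img,x0,y0,x1,y1,s,name):
    cv2.imwrite(name,cv2.resize(img[y0:y1,x0:x1],None,fx=s,fy=s,interpolation=cv2.INTER_NEAREST))
E
python3 - <<'E'
from bench import robot
from h import *
import pickle
D={n:robot.get_image(n) for n in ["scene","top"]}
pickle.dump(D,open("d0.pkl","wb"))
crop(D["top"]["img"],205,85,405,285,3,"pics/topc.png")
crop(D["scene"]["img"],180,145,380,285,4,"pics/scc.png")
E
```

```text
(no output)
```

View pics/topc.png

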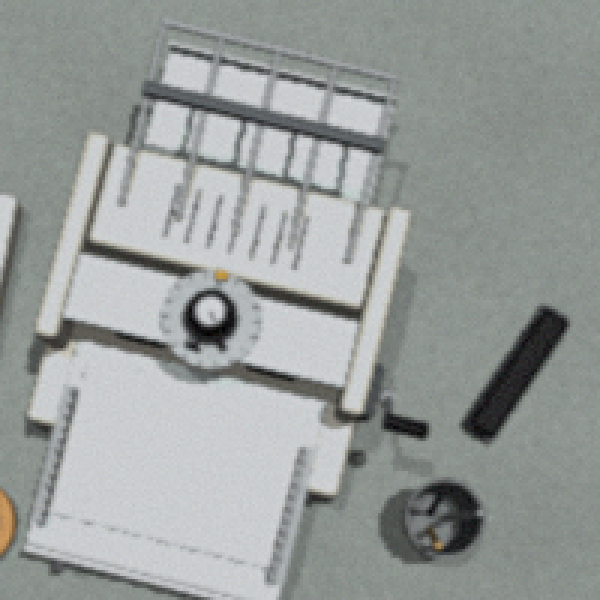

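View pics/scc.png

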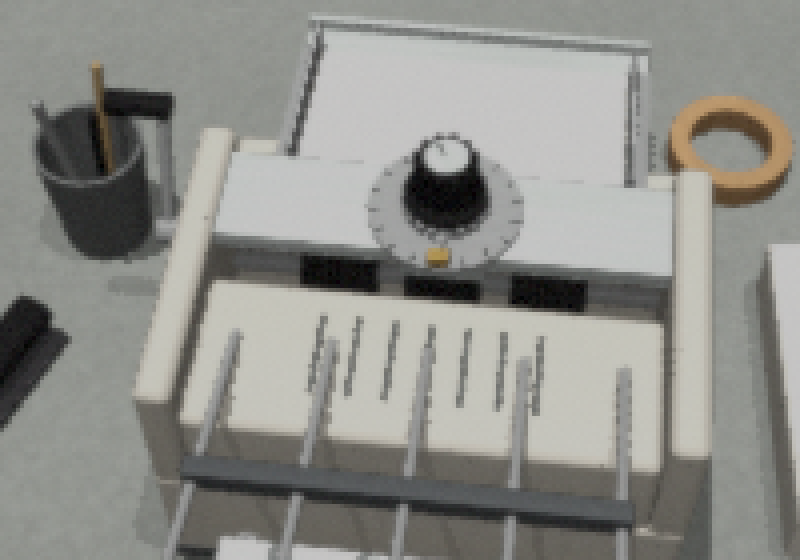

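The top crop shows the white dial cap at crop (210,309), which is about (275,188) in the image. The cheeks are clear, and on the feed side there are two dark marks near crop (192,346) and (222,350), the lug and the pin. Next I'll measure the pose from the cap and the cheek edges.

Run:
```python
from h import *
import pickle
D=pickle.load(open("d0.pkl","rb"))
def sub(n,x0,y0,x1,y1,lo):
    g=D[n]["img"][y0:y1,x0:x1].min(2); 
    m=(g>lo).astype(np.uint8); k,l,s,c=cv2.connectedComponentsWithStats(m)
    for i in range(1,k): 
        if s[i,4]>6: print(n,s[i],c[i]+[x0,y0])
# white cap in each
sub("top",266,180,285,198,140); sub("scene",280,176,303,198,140)
# cheeks: cream mask in top (yellowish)
im=D["top"]["img"].astype(int); m=((im[:,:,2]-im[:,:,0]>12)&(im[:,:,2]>140)).astype(np.uint8)
m[:125]=0;m[225:]=0;m[:,:212]=0;m[:,345:]=0
k,l,s,c=cv2.connectedComponentsWithStats(m)
for i in range(1,k):
    if s[i,4]>40:
        cnt=np.argwhere(l==i)[:,::-1].astype(np.float32); r=cv2.minAreaRect(cnt); b=cv2.boxPoints(r)
        print(s[i],r); P=[onz(D["top"],u,v,200)[:2] for u,v in b]; print(np.round(P,1))
crop(D["top"]["img"],255,170,297,212,14,"pics/topd.png")
crop(D["scene"]["img"],265,170,320,215,14,"pics/scd.png")
```

```text
top [ 0  0 19 10 61] [275.81967213 182.01639344]
top [ 4  4 10  9 69] [274.57971014 188.08695652]
top [16 14  3  4  7] [283.42857143 196.        ]
scene [  0   0  23  16 219] [291.21461187 181.23287671]
```

View pics/topd.png

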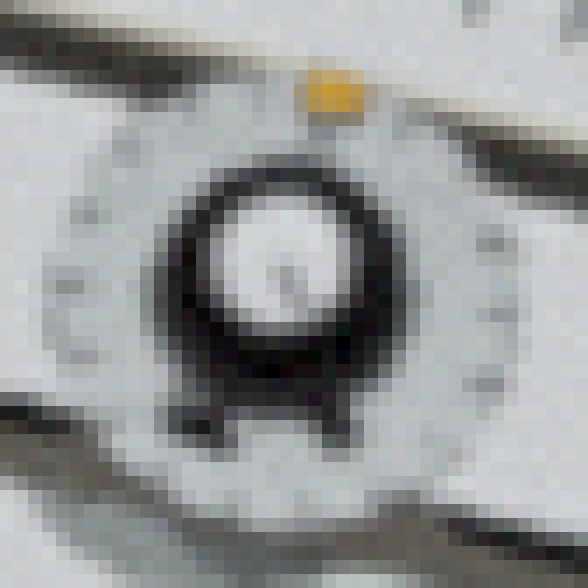

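View pics/scd.png

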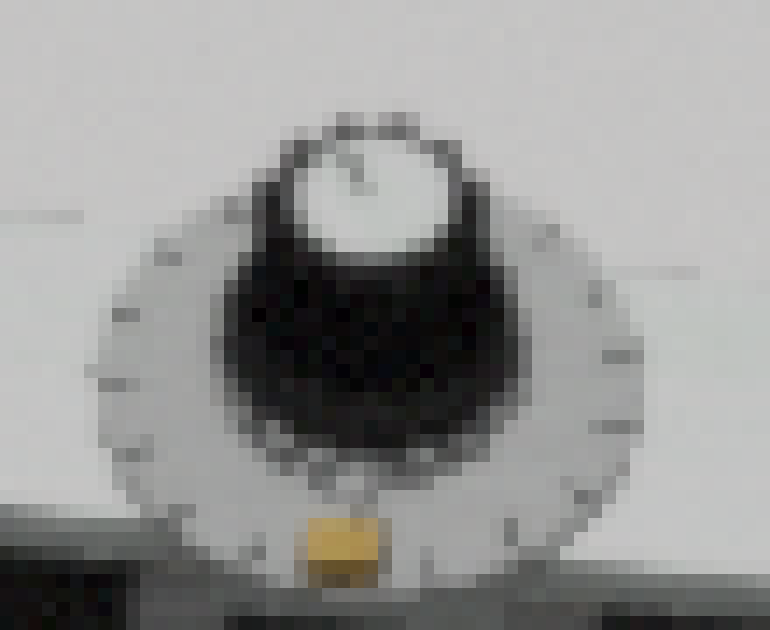

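Run:
```python
from h import *
import pickle
D=pickle.load(open("d0.pkl","rb")); T=D["top"];S=D["scene"]
print("dial top(top)",onz(T,274.58,188.09,247),"scene",onz(S,265+375/14-.5,170+205/14-.5,247))
print(tri([ray(T,274.58,188.09),ray(S,265+375/14-.5,170+205/14-.5)]))
def P(u,v): return onz(T,205+u/3,85+v/3,200)[:2]
for n,a,b in [("L outer",(90,135),(37,333)),("R outer",(409,210),(362,415)),("bridge front",(63,318),(345,387)),("bridge back",(80,253),(360,320))]:
    A,B=P(*a),P(*b); d=A-B; print(n,A,B,np.degrees(np.arctan2(d[1],d[0])),np.linalg.norm(d))
# marks and handle
for n,(u,v) in dict(m1=(269,200.),m2=(278.5,200.),gold=(278.5,176.2)).items(): print(n,onz(T,u,v,216))
im=T["img"]; g=im.max(2)
m=((g<60)).astype(np.uint8); m[:, :325]=0;m[:,355:]=0;m[:215]=0;m[235:]=0
k,l,s,c=cv2.connectedComponentsWithStats(m)
for i in range(1,k):
    if s[i,4]>4: print("handle?",s[i],c[i],onz(T,*c[i],206))
```

```text
dial top(top) [580.27683693 105.7045323  247.        ] scene [581.85049129 104.15278098 247.        ]
(array([580.47224621, 105.06080035, 245.25841246]), [np.float64(0.6753966013500663), np.float64(0.6753966013500541)])
L outer [745.49070969 212.60656544] [566.92185856 257.46899182] -14.102725753498639 184.11809225165175
R outer [676.61832062 -70.95918759] [494.31998863 -27.34526959] -13.454810136312505 187.44293981842804
bridge front [580.23483668 234.74140024] [518.90171765 -12.76520415] 76.08223949922186 254.99268755970178
bridge back [638.38321681 220.38914208] [578.11475098 -26.5095078 ] 76.28224494974425 254.1480499333777
m1 [553.91447116 120.67727475 216.        ]
m2 [553.88602966  95.95321762 216.        ]
gold [616.73724523  95.94890077 216.        ]
handle? [325 223   3   2   5] [326.2 223.6] [493.0714129  -28.22421952 206.        ]
handle? [333 223  14   8  68] [339.48529412 226.63235294] [485.12516781 -62.68303822 206.        ]
```

Top and scene agree on the dial top: (580.5, 105, 245–247) with a 0.7 mm ray gap, against a given height of 247. Folder yaw is about -13.9°, and the handle was seen within 5 mm of the predicted (480,-63). I'll go above the dial with the wrist camera on the feed side.

Run:
```python
from bench import robot
from h import *
import pickle
p=[580.5,105,345]; o=[np.pi,0,np.radians(166.1)]
q=robot.inverse_kinematics(p,o); print(np.round(q,3))
robot.move_ptp(p,o)
print(robot.current_t(),robot.current_tcp_pos(),robot.current_qpos().round(3) if hasattr(robot.current_qpos(),'round') else robot.current_qpos())
d=robot.get_image("wrist"); pickle.dump(d,open("w1.pkl","wb")); cv2.imwrite("pics/w1.png",d["img"])
print(d["eye"],d["orientation"],"proj dialtop",proj(d,[580.5,105,247]))
print(robot.current_contact_force(),robot.current_ft_torque())
```

```text
[-0.01   0.284  1.199  0.     1.658 -1.338]
2.2917 [580.1243978  106.03483118 344.83826452] [-0.008  0.284  1.2    0.     1.658 -1.338]
[516.21471885 120.32816305 510.8989036 ] [ 2.90073542e+00 -1.47385435e-03  1.32951477e+00] proj dialtop [275.87355378 212.45493615]
[ 0.09934081 -0.19192129 -0.71262393] [0.00097919 0.03110399 0.01997039]
```

View pics/w1.png

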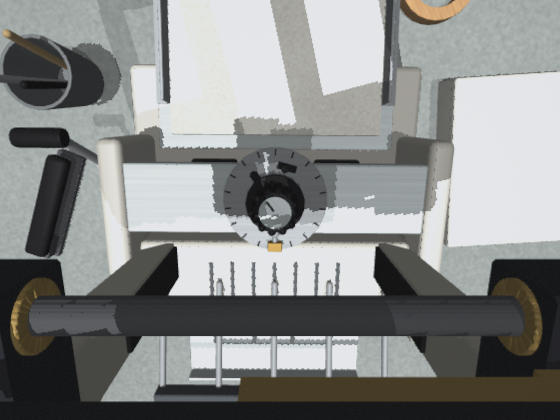

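Run:
```python
from h import *
import pickle
d=pickle.load(open("w1.pkl","rb"))
crop(d["img"],215,140,335,260,5,"pics/w1d.png")
F=lambda x,y,z:(np.array([580.5,105,0])+R.from_euler('z',-13.9,degrees=True).apply([x,y,z]))
for n,p in dict(top=(0,0,247),pintop=(-29,0,218),pinfoot=(-29,0,204),gold=(36,0,204)).items(): print(n,(proj(d,F(*p))-[215,140])*5)
```

```text
top [304.36776892 362.27468074]
pintop [304.29564136 138.40836576]
pinfoot [304.14668067 127.64136579]
gold [303.63192137 503.98469761]
```

View pics/w1d.png

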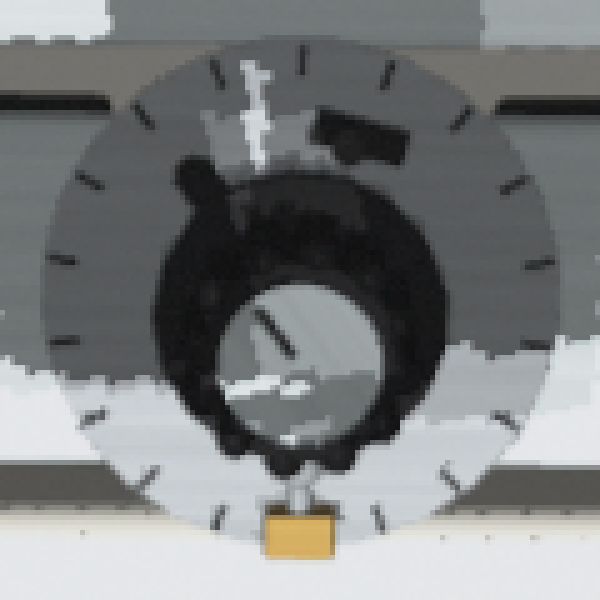

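The wrist crop shows:
- The lug is at crop (192,170) and the cap pointer runs from (295,355) to (258,310), both about 40° anticlockwise of the folder's -x.
- The pin and its dark bracket are near (350,140).
- A valley between lobes lies in line with the pointer.

So it probably starts 2 clicks above zero, which I'll confirm by feel. Next I'll refine the centre and the pointer angle.

Run:
```python
from h import *
import pickle
d=pickle.load(open("w1.pkl","rb")); im=d["img"][140:260,215:335]
# cap: bright pixels inside grip; fit ellipse to hull of brightest component near (60,73)
g=im.max(2); m=(g>75).astype(np.uint8)
k,l,s,c=cv2.connectedComponentsWithStats(m)
i=l[75,62]; print(s[i],c[i])
cn,_=cv2.findContours((l==i).astype(np.uint8),cv2.RETR_EXTERNAL,cv2.CHAIN_APPROX_NONE)
e=cv2.fitEllipse(cv2.convexHull(cn[0])); print(e)
u,v=e[0]; C=onz(d,u+215,v+140,247); print("cap centre",C, "diam", e[1])
a=onz(d,215+295/5-.4,140+355/5-.4,247); b=onz(d,215+258/5-.4,140+310/5-.4,247)
v=(b-a); print("pointer world deg",np.degrees(np.arctan2(v[1],v[0]))%360, np.degrees(np.arctan2(*(b-C)[[1,0]]))%360)
L=onz(d,215+190/5-.4,140+172/5-.4,216); print("lug",L-C,np.degrees(np.arctan2(*(L-C)[[1,0]]))%360,np.hypot(*(L-C)[:2]))
Pn=onz(d,215+350/5-.4,140+145/5-.4,216); print("pin",np.degrees(np.arctan2(*(Pn-C)[[1,0]]))%360,np.hypot(*(Pn-C)[:2]))
Gd=onz(d,215+299/5-.4,140+518/5-.4,206); print("gold",np.degrees(np.arctan2(*(Gd-C)[[1,0]]))%360)
```

```text
[ 43  57  34  33 836] [59.83851675 72.62559809]
((59.56999969482422, 72.50044250488281), (32.5778923034668, 33.32545471191406), 63.40589141845703)
cap centre [580.30586123 104.06945395 247.        ] diam (32.5778923034668, 33.32545471191406)
pointer world deg 204.7292029165869 202.8204329163158
lug [-27.24796178 -11.29572674 -31.        ] 202.51660259436863 29.49652290872151
pin 150.4274907037123 29.145445075497037
gold 345.8083076116334
```

Run:
```python
from bench import robot
from h import *
import pickle
o=[np.pi,0,np.radians(145.6)]
robot.move_gripper(0.65)
robot.move_ptp([580.4,104.6,280],o)
print(robot.current_t(),robot.current_tcp_pos(),robot.current_contact_force(),robot.current_ft_torque())
d=robot.get_image("wrist"); cv2.imwrite("pics/w2.png",d["img"])
print(robot.move_linear([580.4,104.6,224],None,60,6))
print(robot.current_t(),robot.current_tcp_pos(),robot.current_contact_force(),robot.current_ft_torque(),robot.current_gripper_width())
d=robot.get_image("wrist"); cv2.imwrite("pics/w3.png",d["img"])
```

```text
3.5 [580.2758226  104.53278434 280.0302618 ] [-0.57044138  0.82179561  0.41641512] [-0.02319749  0.05931592 -0.01504047]
False
4.6333 [580.72341412 104.5983785  224.48297083] [-0.46457062 -0.01674544 -0.02601704] [-0.01137813 -0.02083712  0.04534201] 0.6443372999715256
```

View pics/w3.png

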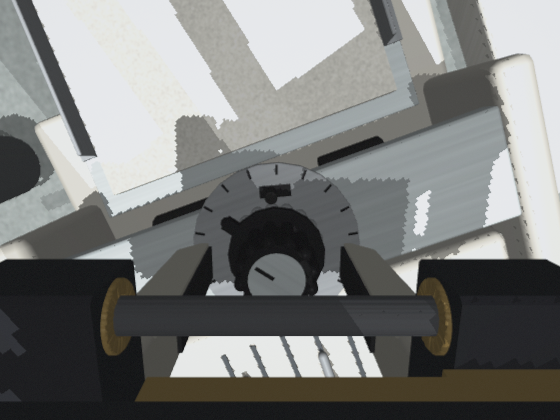

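The wrist view shows the fingers symmetric about the dial (centre column about 276). The lug is at (228,224) and the pin at (272,190), both clear of the fingers. Now I'll close the gripper.

```bash
cat >> h.py <<'E'
def rd(robot,n=5,dt=0.0):
    F=[];T=[];t=robot.current_t()
    for _ in range(n):
        F.append(robot.current_contact_force());T.append(robot.current_ft_torque())
        if dt: robot.sleep(dt)
    return np.mean(F,0),np.mean(T,0)
E
python3 - <<'E'
from bench import robot
from h import *
np.set_printoptions(precision=3,suppress=True)
print(rd(robot,8,.02))
robot.move_gripper(0.2)
print(robot.current_t(),robot.current_gripper_width(),robot.current_tcp_pos(),robot.current_qpos())
print(robot.current_t());print(rd(robot,8)); print(robot.current_t()); print(rd(robot,8,.02))
d=robot.get_image("wrist"); cv2.imwrite("pics/w4.png",d["img"])
print([robot.current_ft_torque()[2] for _ in range(6)])
E
```

```text
(array([0.127, 0.051, 0.248]), array([-0.038,  0.022, -0.031]))
5.3583 0.38145539968073916 [580.569 104.867 224.081] [-0.01   0.327  1.428  0.     1.387 -0.981]
5.3583
(array([0.962, 0.899, 0.695]), array([ 0.245, -0.073,  0.068]))
5.3583
(array([0.862, 1.632, 0.279]), array([ 0.249, -0.111,  0.056]))
[np.float64(0.035027182381236824), np.float64(0.035027182381236824), np.float64(0.035027182381236824), np.float64(0.035027182381236824), np.float64(0.035027182381236824), np.float64(0.035027182381236824)]
```

View pics/w4.png

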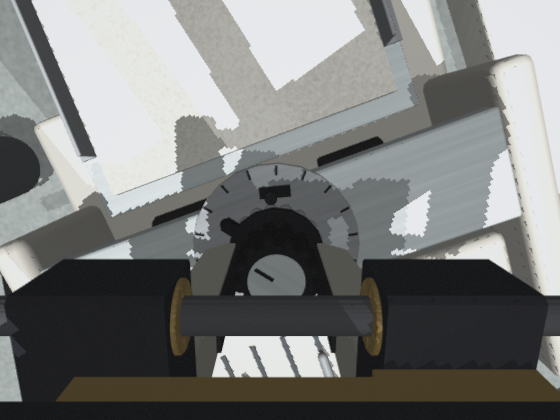

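The grip width is 35.5 mm, which is a two-lobe grip (37·cos15° = 35.7). Next I'll turn clockwise in small steps and log the torque, stopping before the likely stop.

```bash
cat >> h.py <<'E'
import json
def turn(robot,deg,step,lim=0.33,log="turn.json",q0=None,hyst=2,settle=0.0):
    """turn tool about its axis; + = clockwise from above. per-step log (angle cmd, q6 deg, Tz)"""
    q=np.array(robot.current_qpos(),float) if q0 is None else np.array(q0,float)
    base=q[5]; n=int(round(abs(deg)/step)); out=[]
    for i in range(1,n+1):
        qq=q.copy(); qq[5]=base+np.sign(deg)*np.radians(step*i)
        robot.move_j(qq)
        tz=[]
        for _ in range(3):
            tz.append(robot.current_ft_torque()[2]); robot.sleep(0.015)
        F=robot.current_contact_force()
        a=np.degrees(robot.current_qpos()[5]); out.append((np.degrees(qq[5]),a,float(np.mean(tz)),float(np.linalg.norm(F))))
        if abs(np.mean(tz))>lim: print("LIMIT"); break
    return qq,out
E
python3 - <<'E'
from bench import robot
from h import *
t0=robot.current_t(); q=list(robot.current_qpos()); q[5]=-0.981; json.dump(q,open("qgrip.json","w"))
qq,o=turn(robot,30,1.5,q0=q)
print(t0,robot.current_t())
for r in o: print("%.1f q6 %.2f Tz %.3f F %.1f"%(r[0]-np.degrees(-0.981),r[1],r[2],r[3]))
json.dump(list(qq),open("q.json","w"))
E
```

```text
5.5417 11.5417
1.5 q6 -54.74 Tz 0.084 F 1.4
3.0 q6 -53.26 Tz 0.105 F 1.7
4.5 q6 -51.75 Tz -0.063 F 1.7
6.0 q6 -50.26 Tz 0.022 F 2.1
7.5 q6 -48.76 Tz 0.037 F 2.7
9.0 q6 -47.26 Tz -0.025 F 2.4
10.5 q6 -45.76 Tz -0.049 F 1.8
12.0 q6 -44.26 Tz -0.078 F 1.3
13.5 q6 -42.76 Tz -0.074 F 0.5
15.0 q6 -41.26 Tz -0.114 F 1.6
16.5 q6 -39.76 Tz -0.007 F 0.8
18.0 q6 -38.26 Tz 0.096 F 1.6
19.5 q6 -36.76 Tz 0.083 F 1.2
21.0 q6 -35.27 Tz 0.175 F 1.2
22.5 q6 -33.76 Tz 0.164 F 2.0
24.0 q6 -32.26 Tz 0.043 F 2.8
25.5 q6 -30.76 Tz 0.005 F 1.4
27.0 q6 -29.25 Tz -0.059 F 1.8
28.5 q6 -27.76 Tz 0.053 F 2.0
30.0 q6 -26.26 Tz -0.066 F 3.2
```

Run:
```python
from bench import robot
from h import *
d=robot.get_image("wrist"); crop(d["img"],180,150,380,310,4,"pics/w5.png")
```

```text
(no output)
```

View pics/w5.png

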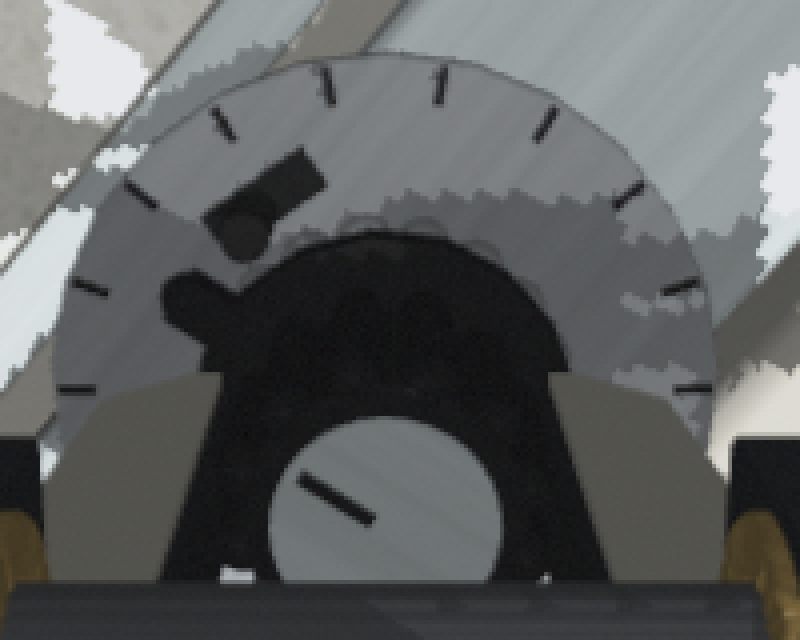

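The lug at (190,310) is approaching the pin at (243,240), and the dial turns with the gripper without slipping. I'll continue slowly with a torque limit.

Run:
```python
from bench import robot
from h import *
q=json.load(open("q.json"))
qq,o=turn(robot,7,1.75,q0=q,lim=.27)
if abs(o[-1][2])<.27:
    qq,o2=turn(robot,11,1.0,q0=qq,lim=.26); o+=o2
print(robot.current_t())
for r in o: print("%.1f q6 %.2f Tz %.3f F %.1f"%(r[0]-np.degrees(-0.981),r[1],r[2],r[3]))
json.dump(list(qq),open("q.json","w"))
d=robot.get_image("wrist"); crop(d["img"],180,150,380,310,4,"pics/w6.png")
```

```text
LIMIT
15.1917
31.7 q6 -24.51 Tz -0.057 F 2.4
33.5 q6 -22.75 Tz -0.261 F 3.0
35.2 q6 -21.02 Tz -0.094 F 4.2
37.0 q6 -19.27 Tz -0.013 F 4.3
38.0 q6 -18.24 Tz 0.116 F 4.6
39.0 q6 -17.22 Tz 0.055 F 4.0
40.0 q6 -16.21 Tz 0.007 F 5.1
41.0 q6 -15.22 Tz 0.097 F 4.9
42.0 q6 -14.22 Tz 0.140 F 4.7
43.0 q6 -13.19 Tz 0.172 F 5.3
44.0 q6 -12.19 Tz 0.230 F 5.9
45.0 q6 -11.20 Tz 0.274 F 5.6
```

View pics/w6.png

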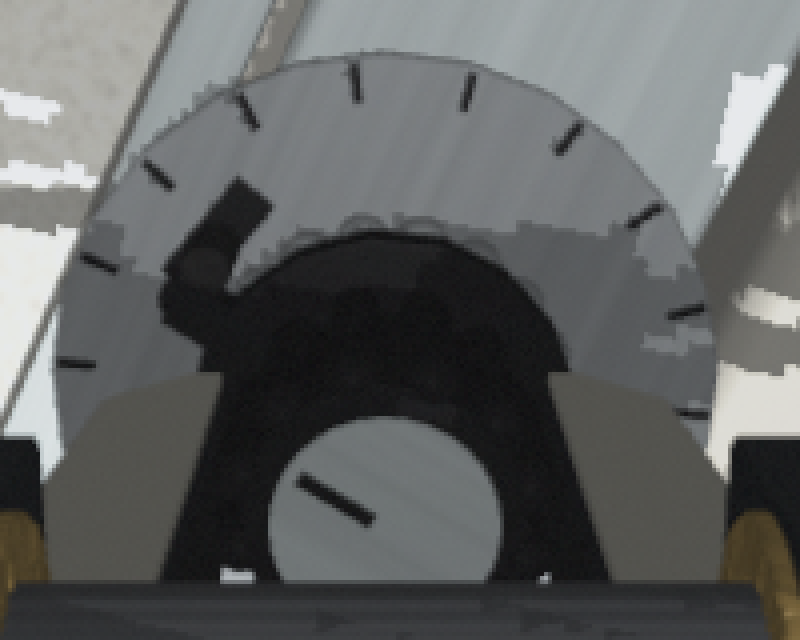

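The lug now meets the pin in the image, at about (195,285). Torque rose steadily to 0.27 N m at 43–45°, past where the previous click let go, so the stop is felt at about 7 N and contact came near 43°. That puts the zero click at 40°, and five clicks back is -60° from the start. Turning anticlockwise with logging.

Run:
```python
from bench import robot
from h import *
q=json.load(open("q.json"))
qq,o=turn(robot,-105,2.5,q0=q,lim=.45)
print(robot.current_t())
print(" ".join("%.1f:%.2f"%(r[0]-np.degrees(-0.981),r[2]) for r in o), "maxF",max(r[3] for r in o))
json.dump(list(qq),open("q.json","w"))
print(rd(robot,10,.02), robot.current_gripper_width())
d=robot.get_image("wrist"); crop(d["img"],180,150,380,310,4,"pics/w7.png")
```

```text
27.8417
42.5:0.21 40.0:0.16 37.5:0.06 35.0:-0.14 32.5:-0.06 30.0:-0.05 27.5:0.10 25.0:0.12 22.5:0.13 20.0:0.14 17.5:0.07 15.0:0.01 12.5:-0.08 10.0:-0.12 7.5:0.05 5.0:0.10 2.5:0.10 0.0:0.14 -2.5:0.08 -5.0:0.00 -7.5:-0.10 -10.0:-0.11 -12.5:0.09 -15.0:0.17 -17.5:0.13 -20.0:0.11 -22.5:0.04 -25.0:-0.19 -27.5:-0.03 -30.0:-0.14 -32.5:0.03 -35.0:0.11 -37.5:0.12 -40.0:0.16 -42.5:0.09 -45.0:-0.13 -47.5:-0.02 -50.0:-0.09 -52.5:0.08 -55.0:0.11 -57.5:0.10 -60.0:0.09 maxF 6.581126431353305
(array([ 1.37877589,  5.48289313, -2.21586358]), array([ 0.95075699, -0.27252519,  0.08274969])) 0.3812520903735952
```

View pics/w7.png

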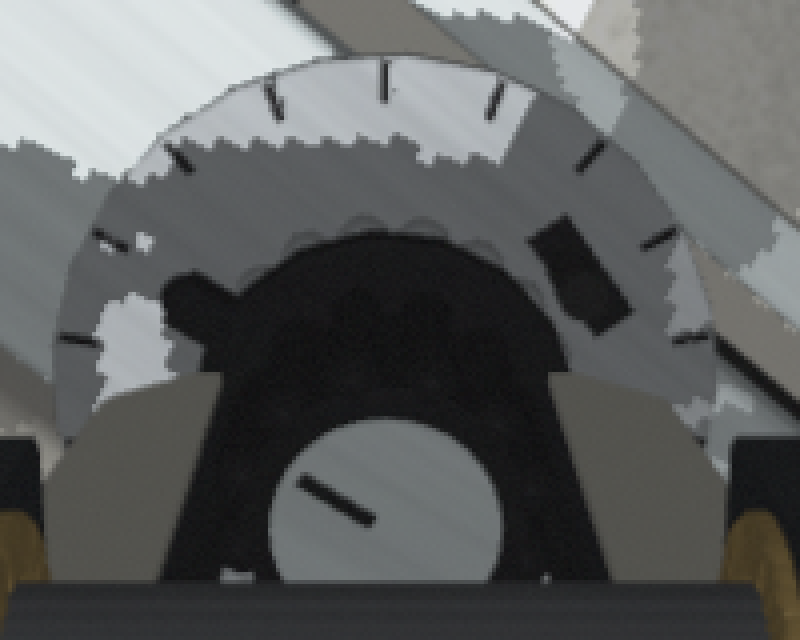

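The return log shows five let-gos, near 28, 8, -11, -31 and -51°. The rest phase lies about 3.5° anticlockwise of my command scale, because closing the grip shifted the dial slightly. The remaining +0.08 N m agrees with that. I'll ease to -63.5° to unload it, then release and check.

Run:
```python
from bench import robot
from h import *
import pickle
q=json.load(open("q.json"))
qq,o=turn(robot,-3.5,1.75,q0=q,lim=.3)
print([(round(r[0],1),round(r[2],3)) for r in o]); print(rd(robot,8,.02)[1][2])
robot.move_gripper(0.65)
print(rd(robot,8,.02))
p=robot.current_tcp_pos()
robot.move_linear([p[0],p[1],300],None,120)
d=robot.get_image("wrist"); pickle.dump(d,open("w8.pkl","wb")); cv2.imwrite("pics/w8.png",d["img"])
print(robot.current_t(),robot.current_tcp_pos())
```

```text
[(np.float64(-118.0), 0.129), (np.float64(-119.7), 0.063)]
0.02600022738171414
(array([-0.33486164,  0.24184341, -0.07299104]), array([ 0.06933502,  0.00865013, -0.01843101]))
30.3917 [580.00395706 104.83200009 298.84364003]
```

View pics/w8.png

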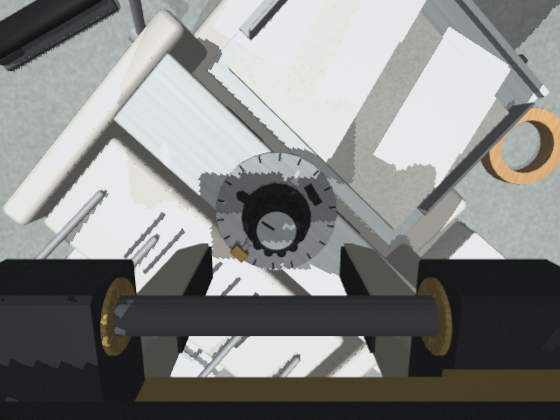

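Run:
```python
from h import *
import pickle
d=pickle.load(open("w8.pkl","rb")); crop(d["img"],210,145,345,275,5,"pics/w8d.png")
print((proj(d,[580.4,104.6,247])-[210,145])*5)
```

```text
[332.51177459 429.95399371]
```

View pics/w8d.png

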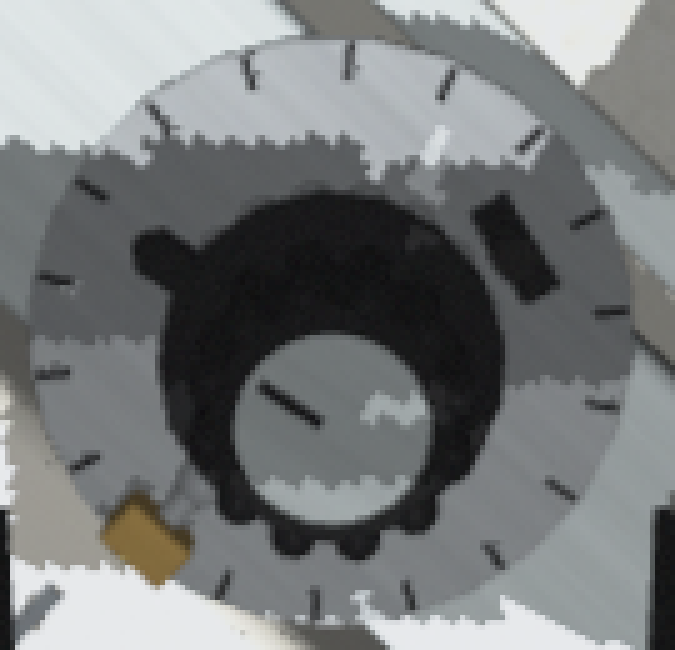

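Run:
```python
from h import *
import pickle
def an(v): return np.degrees(np.arctan2(v[1],v[0]))%360
d=pickle.load(open("w8.pkl","rb"))
W=lambda u,v,z: onz(d,210+u/5-.4,145+v/5-.4,z)
C=W(333,428,247); print(C)
print("pointer",an(W(263,386,247)-W(320,422,247)),"lug",an(W(157,256,216)-C),"gold",an(W(147,538,206)-C))
d=pickle.load(open("w1.pkl","rb"))
W=lambda u,v,z: onz(d,215+u/5-.4,140+v/5-.4,z)
C=W(300,364,247)
print("start pointer",an(W(258,310,247)-W(295,355,247)),"lug",an(W(190,172,216)-C),"gold",an(W(299,518,206)-C))
```

```text
[580.0499643  104.19378605 247.        ]
pointer 265.7207749847238 lug 266.88105908304044 gold 346.09143350318527
start pointer 204.7292029165869 lug 202.63794016478795 gold 345.77559820140834
```

The pointer moved +61° and the lug +64°, which is 3 clicks beyond the start. With 2 clicks down first, that makes 5 from zero. The lug sits at 280° in the folder frame, exactly 100° from the zero direction, and at rest in the click. Now the lever: shut the fingers, approach behind the handle, and push with a force stop.

```bash
cat >> h.py <<'E'
O=np.array([580.3,104.7,0]); Rz=R.from_euler('z',-13.9,degrees=True)
def F(x,y,z): return list(O+Rz.apply([x,y,z]))
def toF(p): return Rz.inv().apply(np.array(p)-O)
E
python3 - <<'E'
from bench import robot
from h import *
o=[np.pi,0,np.radians(166.1)]
robot.move_gripper(0.0)
robot.move_ptp(F(-100,-190,300),o)
d=robot.get_image("wrist"); cv2.imwrite("pics/w9.png",d["img"])
print(proj(d,F(-57,-187,206)))
d=robot.get_image("top"); crop(d["img"],280,170,400,290,5,"pics/t9.png")
print(robot.current_t(),toF(robot.current_tcp_pos()),robot.current_qpos())
E
```

```text
[280.48900129 267.51980201]
32.4 [ -99.13479993 -189.16681469  300.05911802] [-3.78712233e-01  1.30703063e-02  1.62605525e+00  4.45672369e-04
  1.50208378e+00 -1.70934565e+00]
```

View pics/w9.png

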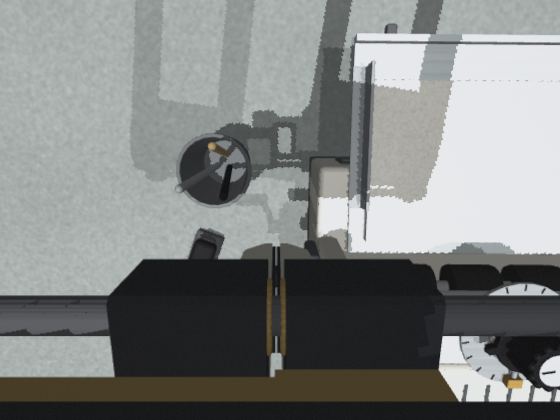

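View pics/t9.png

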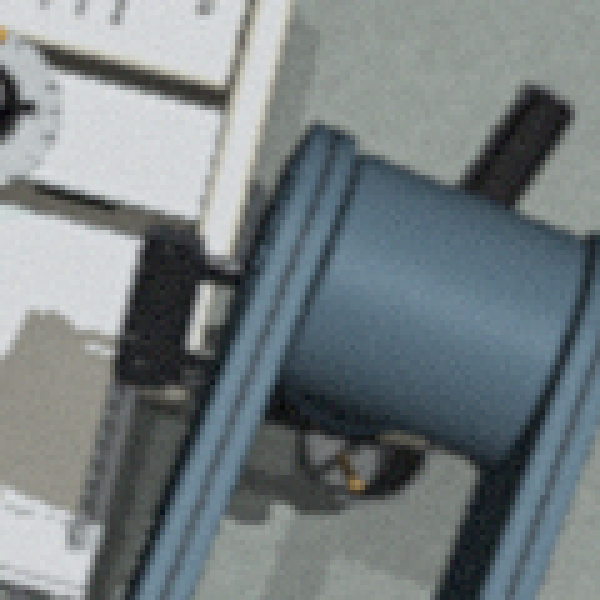

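The wrist view shows the fingers shut, with the handle hidden behind them as predicted. The cup at (213,170) is clear and low. I'll descend and push.

Run:
```python
from bench import robot
from h import *
print("down",robot.move_linear(F(-100,-190,196),None,120,6),toF(robot.current_tcp_pos()).round(1))
print("contact?",robot.move_linear(F(-55,-190,196),None,60,4),toF(robot.current_tcp_pos()).round(1),Rz.inv().apply(robot.current_contact_force()).round(1),robot.current_t())
r=robot.move_linear(F(30,-190,196),None,50,14)
print("push",r,toF(robot.current_tcp_pos()).round(1),Rz.inv().apply(robot.current_contact_force()).round(1),robot.current_t())
d=robot.get_image("scene"); crop(d["img"],170,130,330,230,5,"pics/s10.png")
```

```text
down False [ -99.4 -190.   196.6]
contact? True [ -62.1 -190.1  195.5] [ 0.  -0.2 -0.6] 34.0333
push True [  -1.8 -189.9  194.3] [-1.5 -1.2  2.2] 35.2583
```

View pics/s10.png

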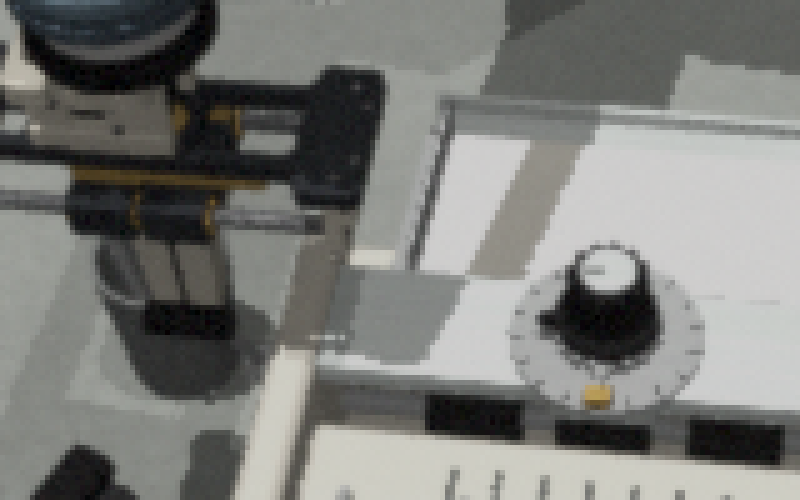

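Run:
```python
from bench import robot
from h import *
for k in range(2):
    r=robot.move_linear(F(14,-190,196),None,15,12)
    print("push",r,toF(robot.current_tcp_pos()).round(1),[Rz.inv().apply(robot.current_contact_force()).round(1)[0]],robot.current_t())
```

```text
push True [  -2.  -189.7  193.4] [np.float64(-0.2)] 35.8333
push True [  -2.3 -189.6  192.5] [np.float64(0.5)] 36.3333
```

Repeated pushes no longer advance, so it looks like the end stop, but I'll verify by backing off and measuring the handle.

Run:
```python
from bench import robot
from h import *
import pickle
print(robot.move_linear(F(-45,-190,196),None,100), robot.move_linear(F(-45,-190,300),None,150))
robot.move_ptp(F(-150,-100,340),[np.pi,0,np.radians(166.1)])
D={n:robot.get_image(n) for n in ["scene","top","wrist"]}
pickle.dump(D,open("d11.pkl","wb"))
print(robot.current_t(),robot.current_contact_force())
for n,d in D.items():
    for a in (0,.7,.8,.9):
        print(n,a,proj(d,F(-20-85*np.sin(.45-a),-187,130+85*np.cos(.45-a))).round(1))
crop(D["scene"]["img"],170,130,330,230,5,"pics/s11.png")
crop(D["top"]["img"],280,150,400,270,5,"pics/t11.png")
cv2.imwrite("pics/w11.png",D["wrist"]["img"])
```

```text
False False
38.5333 [ 0.39116675 -0.39942105 -0.28982313]
scene 0 [214.8 169.5]
scene 0.7 [208.8 186.8]
scene 0.8 [208.1 190.3]
scene 0.9 [207.6 193.9]
top 0 [339.7 228.6]
top 0.7 [345.  206.8]
top 0.8 [345.6 203.9]
top 0.9 [346.1 201.2]
wrist 0 [178.6 304.5]
wrist 0.7 [181.  366.5]
wrist 0.8 [182.2 372.5]
wrist 0.9 [183.6 377.5]
```

View pics/s11.png

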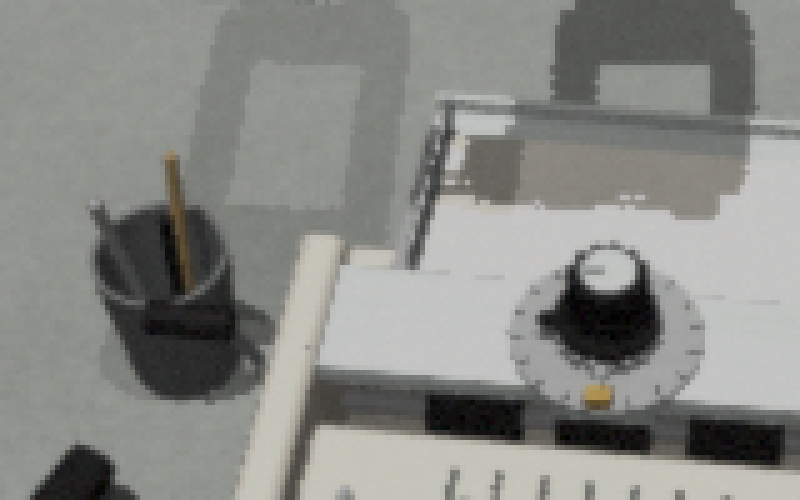

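View pics/t11.png

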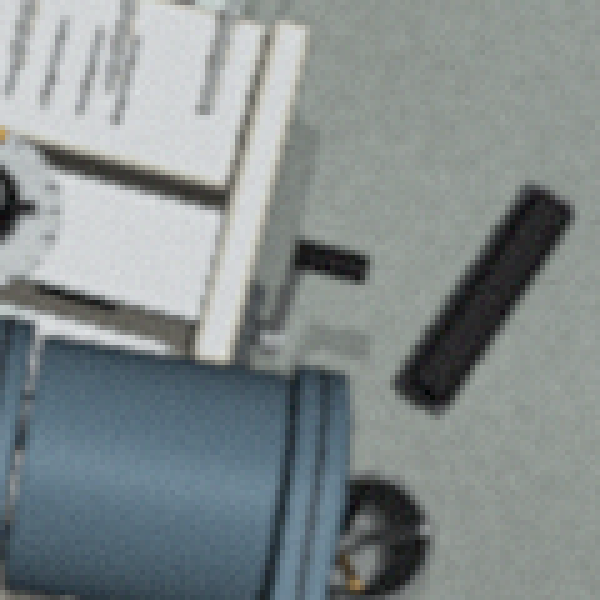

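View pics/w11.png

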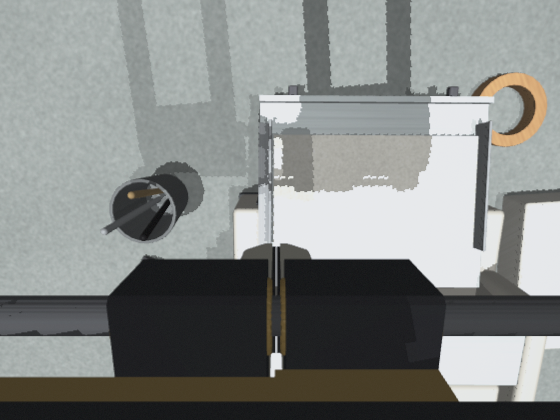

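Run:
```python
from h import *
import pickle
A=pickle.load(open("d0.pkl","rb"));B=pickle.load(open("d11.pkl","rb"))
def blob(im,x0,y0,x1,y1,th=75,inv=True):
    g=255-im.max(2).astype(float); g=np.clip(g[y0:y1,x0:x1]-(255-110),0,None)
    m=((g>0)).astype(np.uint8); k,l,s,c=cv2.connectedComponentsWithStats(m)
    for i in range(1,k):
        if s[i,4]>25:
            ys,xs=np.where(l==i); w=g[ys,xs]; print(s[i],round((xs*w).sum()/w.sum()+x0,2),round((ys*w).sum()/w.sum()+y0,2))
print("top0");blob(A["top"]["img"],331,215,352,236)
print("top1");blob(B["top"]["img"],336,194,358,212)
# scene handle: darker than the cup
for n,D,b in (("s0",A,(200,160,226,182)),("s1",B,(195,186,222,200))):
    g=D["scene"]["img"].max(2)[b[1]:b[3],b[0]:b[2]]; m=(g<38).astype(np.uint8); k,l,s,c=cv2.connectedComponentsWithStats(m)
    print(n,[(s[i],c[i]+b[:2]) for i in range(1,k) if s[i,4]>8])
for n in ("top","scene"):
    p=lambda a: proj(A[n],F(-20-85*np.sin(.45-a),-187,130+85*np.cos(.45-a)))
    print(n,(p(.9)-p(0)).round(2),(p(.85)-p(0)).round(2),(p(.8)-p(0)).round(2))
```

```text
top0
[  0   0  17  17 124] 339.21 226.2
top1
[  0   4  18  14 122] 344.85 202.11
s0 [(array([ 6,  8, 16,  7, 82], dtype=int32), array([213.52439024, 170.96341463])), (array([ 2, 14,  3,  8, 18], dtype=int32), array([203. , 177.5]))]
s1 [(array([  3,   4,  19,  10, 116], dtype=int32), array([207.64655172, 194.09482759]))]
top [  6.41 -27.37] [  6.15 -26.03] [  5.88 -24.65]
scene [-7.2  24.37] [-6.93 22.54] [-6.64 20.75]
```

The pixel displacement gives somewhere between 0.82 and 0.87 rad, too coarse to call it fully over. I'll push again in small steps and read the force, since a true end stop gives a steep steady rise.

Run:
```python
from bench import robot
from h import *
o=[np.pi,0,np.radians(166.1)]
robot.move_ptp(F(-45,-190,300),o)
robot.move_linear(F(-45,-190,197),None,150,8)
robot.move_linear(F(-9,-190,197),None,80,8)
print(robot.current_t(),toF(robot.current_tcp_pos()).round(1))
for x in np.arange(-7,16,1.5):
    robot.move_linear(F(x,-190,197),None,30)
    f=[]
    for _ in range(3): f.append(Rz.inv().apply(robot.current_contact_force())); robot.sleep(.015)
    f=np.mean(f,0)
    print("%.1f"%x,toF(robot.current_tcp_pos()).round(1),f.round(1))
    if f[0]<-12: break
print(robot.current_t())
```

```text
40.6 [  -9.1 -190.   196.9]
-7.0 [  -7.2 -190.   197. ] [-0.1  0.2 -0.5]
-5.5 [  -5.5 -190.   197. ] [-0.5  0.2 -0.5]
-4.0 [  -4. -190.  197.] [ 0.1 -0.4 -0.2]
-2.5 [  -2.5 -190.   197. ] [-0.6 -0.2  0.2]
-1.0 [  -1.5 -190.   196.9] [-2.7 -0.   1.5]
0.5 [  -1.4 -190.   196.8] [-7.8 -0.2  4.3]
2.0 [  -1.4 -190.   196.8] [-12.7  -0.7   7.6]
42.7
```

Contact comes at x=-1.5 and the force then rises steeply (2.7, 7.8, 12.7 N) with no advance, against 2 N of friction. That is a hard stop. I'll back off, rise, and take one direct wrist look at the handle.

Run:
```python
from bench import robot
from h import *
import pickle
o=[np.pi,0,np.radians(166.1)]
robot.move_linear(F(-30,-190,197),None,100)
robot.move_linear(F(-30,-190,320),None,150)
robot.move_gripper(1.0)
robot.move_ptp(F(17,-150,345),o)
d=robot.get_image("wrist"); pickle.dump(d,open("w12.pkl","wb")); cv2.imwrite("pics/w12.png",d["img"])
t=robot.get_image("top"); s=robot.get_image("scene"); pickle.dump((t,s),open("ts12.pkl","wb")); cv2.imwrite("pics/t12.png",t["img"])
for a in (.8,.85,.9): print(a,proj(d,F(-20-85*np.sin(.45-a),-187,130+85*np.cos(.45-a))))
print("dial",proj(d,F(0,0,247)),robot.current_t())
```

```text
0.8 [231.21907755 190.84653455]
0.85 [231.56491194 195.20472922]
0.9 [231.92921469 199.3477022 ]
dial [485.60002201 188.30988118] 46.1333
```

View pics/w12.png

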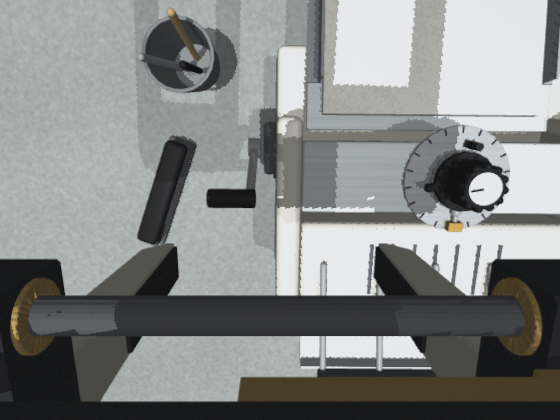

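View pics/t12.png

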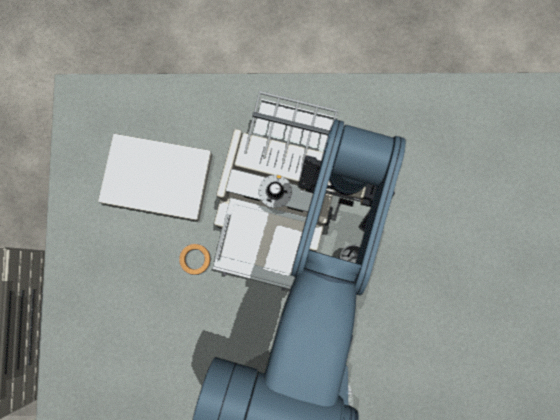

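The wrist view puts the handle at (231,198), against (232,199) predicted for the 0.9 end. The dial lug is still at the five-click direction (430,187). The ream, tape, cup and stapler are where they were. The robot touches nothing, so I'm handing in.

Run:
```python
from bench import robot
print(robot.current_contact_force(),robot.current_t()); robot.hand_in()
```

```text
[-0.27201016 -1.36141868  0.96911688] 46.1333
the job is handed in; nothing more can be done
```

The gap dial is five clicks above zero and the feed lever is over at its far end. The job was handed in at 46 s with the robot touching nothing.

- **Zero stop:** I turned the dial clockwise about 2 clicks until it met the stop. Torque at the dial rose to 0.27 N m in all, click included, so the stop took less than about 9 N (limit 18 N). The wrist picture showed the lug against the pin.
- **Five clicks back:** The torque log showed five let-gos on the way back. I eased the dial into the click until almost no torque was left, then released it. The pictures put it about 61–64° anticlockwise of its start, or 3 clicks, with the lug about 100° from its zero direction. Both agree with five clicks.
- **Gripping the dial:** My angle scale was about 3.5° off the click positions because closing the gripper nudged the dial. I corrected this from the torque before letting go.
- **Lever:** I pushed it until the force climbed steeply to 12.7 N with no more movement, which I take as the end stop. My first check in the top and scene pictures was coarse and read only 0.82–0.87 rad, so I pushed again. The last wrist picture fits about 0.885 rad, against 0.9 at the end.
- **Things round the machine:** I looked at the ream, pen cup, tape roll and stapler in the last pictures and saw no change, but did not measure them. I never came near them.

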